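# Latch the jiko's ash drawer at its draught setting

## Robot

A 6-joint arm with a two-finger parallel gripper is mounted at the origin on the work surface. World frame = base frame: x ahead of the robot, y to its left, z up, the work surface at z = 0. Lengths are in m, angles in rad, forces in N, time in s.
With the tool pointing down it reaches from about 0.35 to 0.975 m from the base axis. Payload 4.9 kg.
Tool frame: the origin (TCP) lies between the finger pads; the fingertips stand 14 mm ahead of it and the grasp point (between the pads) lies 5 mm behind it (manip.finger_overhang is the distance from the TCP to the fingertips, in m); z points along the fingers, y is the line along which they close (so a half turn about z gives the same grasp; the last joint's range is limited). The gripper opens to 85 mm and grips with 20 to 120 N. Pads are 22 mm wide; open, the fingers measure 114 mm over their backs; the gripper's body (76 mm by 85 mm) begins 54 mm behind the grasp point. The pads swing forward as they close: fully open they stand 13 mm farther back than shut.
Start: joints at [-1.368, 0.053, 1.613, -0, 1.476, -0.119], TCP at [0.198, -0.593, 0.224] pointing down, gripper open.
Joint ranges: [-3.01, 3.01], [-1.01, 2.22], [0.06, 2.58], [-1.02, 4.17], [0.09, 2.62], [-3.14, 3.14]. Speed limits (rad/s): [2.57, 2.57, 3.14, 3.14, 3.14, 3.14].

## Interface

Orientations are given as a unit quaternion [w, x, y, z].
In Python, from plant import manip, grab_frame gives the robot as it stands.
- The arm moves only by the tool servo_tool, never from a script. Its argument "deltas" is a list that holds one entry, the list of rows, each a list of 5 numbers: the opening in per cent of the stroke, from 0 (shut) to 100 (fully open), then the shift along the world's x, y, z in m, then the turn about the world's z in degrees. A call has exactly 8 rows; each row shifts and turns the commanded pose from where the row before left it; what a row does not reach is not made up. A row lasts 1/10 s, in which the tool goes at most 50 mm and 8.59 degrees, less where a joint would pass 70% of its speed; a pose out of reach is approached as far as the arm can. A call is refused whole if a number of a shift passes 0.05 or a number of a turn 8.59, either way. A call with a gripper value outside its range is refused whole. The fingers move at their own pace and stop on an object; the grip force is fixed at half the most. Time passes only in rows, so rows that do not move let the fingers close, or fill a call up. It gives the time, the measured TCP pose, the force, the opening and the grip force at its end, in the units of the state.
- manip.state(): the state, without advancing time (a new reading comes with each control period).
- grab_frame(name): name is "scene" or "top"; returns a dict with "pixels" (480x640x3 uint8, red, green, blue), "z_map" (480x640 float32, m along the optical axis (not along the pixel's ray), 0 where there is no reading), "fx", "fy", "cx", "cy" (pixels), "dist" ([k1, k2, p1, p2, k3] as OpenCV has them; the pictures are not rectified), "rvec" (rotation vector, rad) and "tvec" (3), from world to camera coordinates, as OpenCV has them. Camera axes: x right, y down, z forward; pixel columns grow to the right and rows downward; lengths in m; the calibration is good to about 2 mm. A picture is of the moment at which its call begins.
- manip.job_done(): hands the job in; it is judged then, once.
The state is a dict: "time": time; "joint_pos": joint angles; "joint_vel": joint speeds; "joint_efforts": joint torques, N m; "tool_pos": TCP position; "tool_rot": TCP orientation; "contact_force": force on the tool from outside, world axes, zero at the start; "ft_torque": the same for the moment, N m; "gripper_width": opening from 0.0 (shut) to 1.0 (fully open); "grasp_force": force on a finger pad.
Only numpy, scipy, OpenCV 4.12 (cv2) and the standard library are available. Lean on these libraries where they do the work, as an engineer would, in place of code of your own. Each camera call takes 0.05 s, during which the arm holds its last target. There are 200 camera calls.

## Task

Slide the jiko's ash drawer by its wooden post until the latch hole in its cover sits right under the point of the spring pin. Then pick up the loose latch knob, turn it so its D-shaped bore matches the flat on the pin's shaft, push it fully onto the shaft and press it, shaft and all, down as far as the spring pin goes. Finish while still holding the knob pressed down, with the drawer hole still under the pin, and leave the pot, the mwiko and the plates alone.

Things in the scene. Friction and masses are not known exactly. Their poses are not given: they have to be found in the camera images.
- drawer_post (a point): Centre of the upright square wooden post (18 x 18 mm, 40 mm tall, centre 75 mm above the trolley top) on the cover of the ash drawer; slide the drawer by it. x axis points into the jiko (shutting direction), z up; the post's sides follow these axes. The drawer is a covered aluminium box, 140 mm wide, flat cover 55 mm above the trolley top, on the robot's side of the jiko
- drawer_hole (a point): Centre of the dark round latch hole (16 mm) in the drawer cover, 55 mm above the trolley top; a thin dark line is scribed right across the cover through it. It lies 60 mm from drawer_post along x; axes as drawer_post. Beyond the pin along x: the jiko's steel base (220 mm wide, 100 high) begins after 45 mm, its clay bowl (rim 173 mm above the trolley top) after 90 mm
- ash_drawer (a joint): How far the ash drawer is out of the jiko, in m: 0 fully in, 0.10 fully out. The latch hole is under the pin at 0.035; it starts further out. Slides with about 4 N of friction and stays where it is left
- pin_point (a point): Lower, pointed end of the spring latch pin (6 mm thick), 5 mm above the drawer cover when up, below a fixed round steel housing (28 mm across, from 68 to 92 mm above the trolley top) on a 30 mm wide bracket at the front of the jiko. The pin does not turn or move sideways
- shaft_tip (a point): Top end, on the axis, of the steel D-shaft that is the upper end of the same pin: upright, 14 mm across, one flat 2.75 mm from the axis; it stands 30 mm out of the housing, tip 122 mm above the trolley top when up, last 3 mm tapered. x axis points out of the flat, z up. It is turned up to 0.5 rad from the jiko's direction
- latch_pin (a joint): How far the spring pin with its shaft is pressed down, in m: 0 up, 0.008 fully down. The spring needs about 3 N to start and 11 N fully down, and lifts the pin again when let go
- knob_mid (a point): Middle (half-way up, on the bore axis) of the loose black plastic latch knob, about 60 g: an upright bar 45 mm tall, 26 mm wide with parallel sides, from 20 mm behind the bore axis to a pointed nose 32 mm ahead of it. x towards the nose, y across the parallel sides, z up. It stands on the trolley top, bore down
- knob_bore_end (a point): Blind end of the D-bore in the knob's underside, on the bore axis, 22 mm above the underside (0.5 mm below knob_mid); axes as knob_mid. Bore 22 mm deep, 16 mm wide, its flat on the nose side 3.6 mm from the axis: it goes on only with the nose pointing the way the shaft's flat looks. Fully on, this point meets shaft_tip
- knob_nose (a point): Tip of the knob's nose, 32 mm along x from knob_mid, half-way up; axes as knob_mid
- pot: Bystander: dented aluminium pot, 216 mm across the rim, 92 mm high; origin under its middle
- mwiko: Bystander: wooden mwiko (flat stirring spoon) lying down, about 370 mm long and 55 mm wide; origin under its middle, x towards the blade
- plate_lower: Bystander: lower of two stacked turquoise plastic plates, 170 mm across, 20 mm high; origin under its middle
- plate_upper: Bystander: upper of the two stacked plates, 10 mm above the lower one; origin under its middle
There are look-alikes about, which are no part of the job. Of the things that look like the part that bears knob_mid, the largest one is meant.

How it is judged:
On the way, in this order (a step that is already met when the one before it is completed fails the run):
1. the drawer's latch hole is under the pin point, within 5 mm (horizontal distance between drawer_hole and pin_point below 0.005 m), for 0.3 s.
2. the knob is fully on the D-shaft, nose the way the flat looks (z of knob_bore_end in the frame of shaft_tip below 0.003 m and horizontal distance between knob_bore_end and shaft_tip below 0.003 m and x of knob_nose in the frame of shaft_tip above 0.028 m and angle between knob_mid's own z axis and vertical below 0.12 rad and angle between the x axis of knob_mid and the x axis of shaft_tip, either way round below 0.25 rad), for 0.1 s.
At the end, for the whole second after the job is handed in: Hole within 5 mm of under the pin point; knob upright on the shaft, bore end within 3 mm of the tip in height and sideways, nose the way the flat looks within 0.25 rad; pin down more than 6 of its 8 mm; the robot still holds the knob, pressing the shaft with over 4 N; bystanders unmoved (all of step 2 and horizontal distance between drawer_hole and pin_point below 0.005 m and value of joint latch_pin above 0.006 m and contact force between knob and latch_pin above 4 N and contact force between any of the fingers, the arm and knob above 2 N); the arm keeps its last pose, push and grip.
It fails at once if a bystander (pot, mwiko, plate) is moved more than 20 mm (distance of any of pot, mwiko, plate_lower, plate_upper from where it was at the start of the episode above 0.02 m).
It also fails if it takes over 64 s, if anything falls off the work surface, if the arm or the gripper's body presses on something with over 40 N, if the wrist force passes 120 N, or if a joint passes its speed limit or range.

## Working session

There is one attempt and no reset: what is moved stays moved. The work goes in short steps, Python scripts to look and compute and a tool call to move; the robot and the scene stay as the last step left them, time stands still between calls to the robot, and variables do not carry over. Pictures are saved under pics/ and viewed, at most 11 in all, crops included, and the job is handed in when it is done.

Besides the shell and the picture viewer there is one more tool, called after "Emit:" as a command line: name --argument value ..., lists and objects as JSON in quotes. servo_tool: Moves the arm, as the interface text tells. Its arguments: {"type":"object","properties":{"deltas":{"type":"array"}},"required":["deltas"]}

```bash
mkdir -p pics
cat > h.py <<'E'
import numpy as np, cv2
from plant import manip, grab_frame
def grab(n):
    f=grab_frame(n); np.save(f'{n}.npy',f,allow_pickle=True); return f
def load(n): return np.load(f'{n}.npy',allow_pickle=True).item()
def K(f): return np.array([[f['fx'],0,f['cx']],[0,f['fy'],f['cy']],[0,0,1.]])
def ray(f,uv):
    uv=np.asarray(uv,float).reshape(-1,1,2)
    n=cv2.undistortPoints(uv,K(f),np.array(f['dist'])).reshape(-1,2)
    R=cv2.Rodrigues(np.array(f['rvec'],float))[0]; t=np.array(f['tvec'],float).ravel()
    return -R.T@t, np.c_[n,np.ones(len(n))]@R
def onz(f,uv,z):
    c,d=ray(f,uv); return c+d*((z-c[2])/d[:,2])[:,None]
def cloud(f):
    v,u=np.mgrid[0:480,0:640]; c,d=ray(f,np.c_[u.ravel(),v.ravel()])
    P=c+d*f['z_map'].ravel()[:,None]; P[f['z_map'].ravel()==0]=np.nan
    return P.reshape(480,640,3)
def proj(f,P): return cv2.projectPoints(np.asarray(P,float).reshape(-1,1,3),np.array(f['rvec'],float),np.array(f['tvec'],float),K(f),np.array(f['dist']))[0].reshape(-1,2)
E
python3 - <<'E'
from h import *
for n in('scene','top'):
    f=grab(n); cv2.imwrite(f'pics/{n}0.png',f['pixels'][:,:,::-1]); print(n,ray(f,[320,240]),f['fx'])
print(manip.state())
E
```

```text
scene (array([1.02945465, 0.72832388, 1.37161714]), array([[-0.28872384, -0.44026567, -0.8501897 ]])) 592.4989931840158
top (array([0.4267441 , 0.06021104, 1.46517815]), array([[ 0.10829634, -0.02324935, -0.99403856]])) 496.34074695221
{'time': 0.1, 'joint_pos': array([-1.36799187e+00,  5.33088354e-02,  1.61415451e+00, -2.18339323e-06,
        1.47600213e+00, -1.18990141e-01]), 'joint_vel': array([ 0.00094026, -0.00107582, -0.00429015,  0.00178672, -0.00051708,
        0.00012529]), 'joint_efforts': array([ 9.93625099e-05, -3.94899559e+01, -3.71364927e+01, -1.95127991e-04,
        3.84193962e-03, -7.02407679e-07]), 'tool_pos': array([ 0.19755698, -0.59234687,  0.22257612]), 'tool_rot': array([-9.35543889e-04,  9.87083480e-01,  1.60204014e-01, -4.03166066e-05]), 'contact_force': array([-1.19373498e+00,  3.73022147e-04,  1.22222575e-01]), 'ft_torque': array([ 0.05000837, -0.03545472, -0.0248319 ]), 'grasp_force': 0.0, 'gripper_width': 1.0025402283339915}
```

View pics/top0.png

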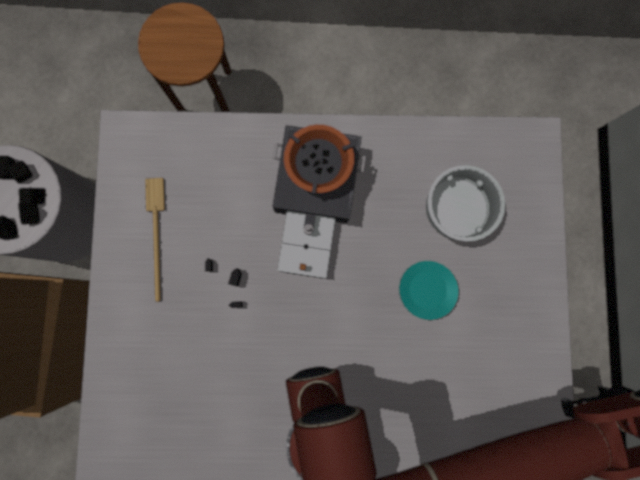

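View pics/scene0.png

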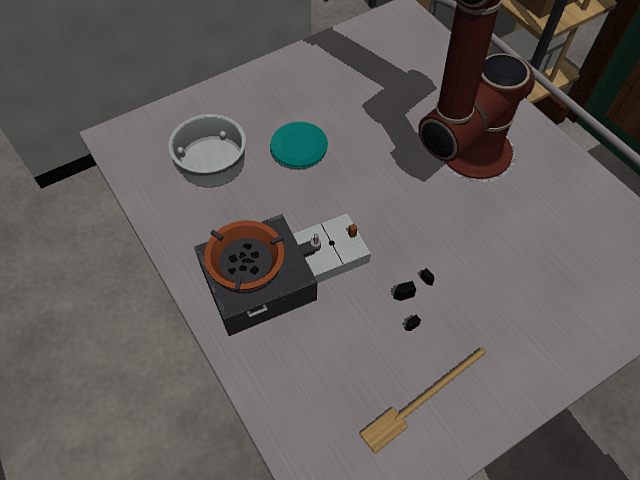

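Top view: hole ≈(306,246), post ≈(304,267), shaft ≈(311,225), black knobs at (237,277), (210,265) and (237,304), the first being the largest. Scene view: shaft (316,240), hole (332,243), post (352,230), knob (403,291).

Run:
```python
from h import *
for n,(x0,y0,w,h) in dict(top=(195,205,150,112),scene=(285,200,160,120)).items():
    f=load(n); I=f['pixels'][y0:y0+h,x0:x0+w,::-1]
    cv2.imwrite(f'pics/{n}1.png',cv2.resize(I,None,fx=5,fy=5,interpolation=cv2.INTER_CUBIC))
    img=f['pixels'].astype(int); P=cloud(f)
    blk=((img.max(2)<60)&(P[...,2]<.07)&(P[...,2]>.008)).astype(np.uint8)
    k,l,s,c=cv2.connectedComponentsWithStats(blk)
    for i in range(1,k):
        x,y=c[i]
        if s[i,4]>15 and x0<x<x0+w and y0<y<y0+h: 
            q=P[l==i]; print(n,'blk',c[i].round(1),s[i],onz(f,c[i],.045).round(4),np.nanmax(q[:,2]).round(3))
    post=((img[...,0]>img[...,2]*1.6)&(img[...,0]>70)).astype(np.uint8)
    k,l,s,c=cv2.connectedComponentsWithStats(post)
    for i in range(1,k):
        x,y=c[i]
        if s[i,4]>8 and x0<x<x0+w and y0<y<y0+h: print(n,'post',c[i],s[i],onz(f,c[i],.095),np.nanmean(P[l==i],0))
```

```text
top blk [279.9 211.1] [274 209  12   5  34] [[0.6639 0.1441 0.045 ]] 0.068
top blk [342.2 220.7] [337 219  12   4  38] [[ 0.6387 -0.0364  0.045 ]] 0.068
top blk [208.6 265.1] [206 259   7  12  67] [[0.5045 0.3439 0.045 ]] 0.043
top blk [235.2 277.3] [229 269  12  17 138] [[0.4709 0.2673 0.045 ]] 0.05
top blk [236.3 304.4] [230 302  12   6  59] [[0.3946 0.2616 0.045 ]] 0.039
top post [302.5        266.77777778] [301 265   4   5  18] [[0.50095452 0.07548422 0.095     ]] [0.50098704 0.07549262 0.09444578]
scene blk [331.9 243.7] [329 241   7  10  26] [[0.5588 0.0677 0.045 ]] 0.064
scene blk [427.  276.2] [420 268  14  17 150] [[0.4079 0.2774 0.045 ]] 0.041
scene blk [404.7 290.3] [394 281  22  19 297] [[0.4798 0.2792 0.045 ]] 0.052
scene post [352.74285714 227.        ] [349 224   8   7  35] [[0.50367289 0.0791153  0.095     ]] [0.50369534 0.07914802 0.09506995]
```

View pics/top1.png

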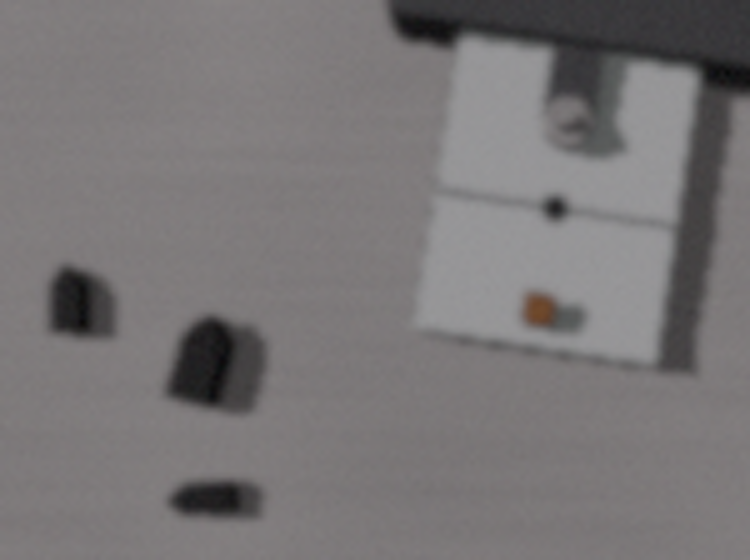

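View pics/scene1.png

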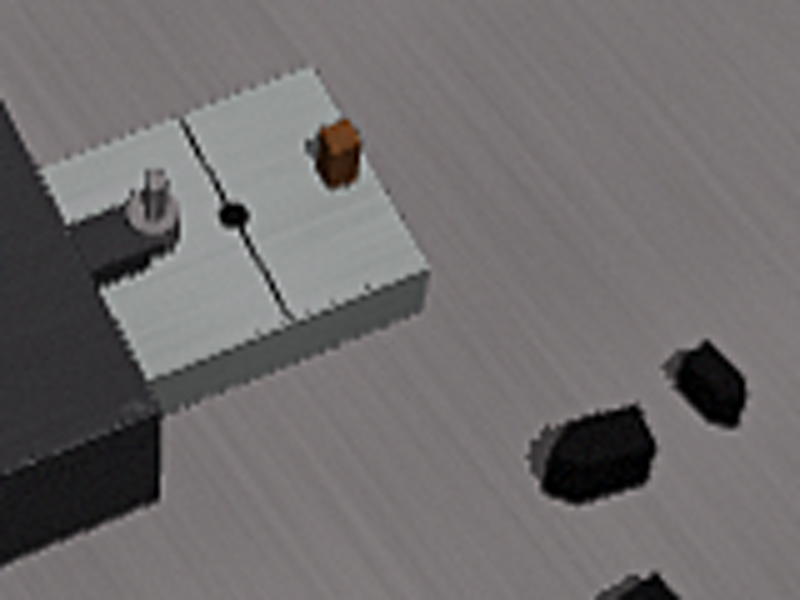

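```bash
cat >> h.py <<'E'
def avg(n,k):
    f=grab_frame(n); a=[f['pixels'].astype(float)]; z=[f['z_map']]
    for _ in range(k-1):
        g=grab_frame(n); a.append(g['pixels'].astype(float)); z.append(g['z_map'])
    f['pixels']=np.mean(a,0); f['z_map']=np.median(z,0); np.save(f'{n}.npy',f,allow_pickle=True); return f
def ortho(f,cx,cy,z,sx,sy,mm):
    # rows: up=+x, columns: right=-y
    h,w=int(sx/mm),int(sy/mm); r,c=np.mgrid[0:h,0:w]
    P=np.stack([cx+(h/2-r)*mm,cy+(w/2-c)*mm,np.full(r.shape,z)],-1)
    m=proj(f,P).astype(np.float32).reshape(h,w,2)
    return cv2.remap(f['pixels'].astype(np.float32),m[...,0],m[...,1],cv2.INTER_CUBIC)
E
python3 - <<'E'
from h import *
rows=[]
for n in('top','scene'):
    f=avg(n,8)
    A=ortho(f,.475,.272,.045,.075,.1,.00025); 
    if n=='top': 
        pass
    B=ortho(f,.612,.066,.122,.0375,.05,.000125)
    A=np.clip(A*2.2,0,255);B=np.clip(B*1.2,0,255)
    for I,m in((A,.00025),(B,.000125)):
        cv2.circle(I,(200,150),3,(255,0,0),-1)
        for k in range(0,400,int(.01/m)): cv2.line(I,(k,295),(k,300),(255,255,0),1); cv2.line(I,(0,k),(5,k),(255,255,0),1)
    rows.append(np.hstack([A,B]))
    P=cloud(f); 
    for nm,(x,y),lo,hi in(('shaft',(.612,.066),.105,.13),('knob',(.475,.272),.038,.06)):
        q=P[(abs(P[...,0]-x)<.04)&(abs(P[...,1]-y)<.04)&(P[...,2]>lo)&(P[...,2]<hi)]
        print(n,nm,len(q),q.mean(0).round(4),q.min(0).round(4),q.max(0).round(4))
cv2.imwrite('pics/o2.png',np.vstack(rows)[:,:,::-1])
E
```

```text
top shaft 18 [0.6049 0.0611 0.1187] [0.6003 0.0538 0.1084] [0.6111 0.0675 0.1224]
top knob 152 [0.4711 0.2721 0.0439] [0.4462 0.2569 0.0401] [0.4974 0.2903 0.0476]
scene shaft 27 [0.6083 0.0658 0.1169] [0.6033 0.0572 0.1056] [0.6124 0.071  0.1244]
scene knob 188 [0.4738 0.2736 0.0443] [0.4469 0.2576 0.0382] [0.5002 0.2898 0.0495][ WARN:0@5.186] global loadsave.cpp:1063 imwrite_ Unsupported depth image for selected encoder is fallbacked to CV_8U.
```

View pics/o2.png

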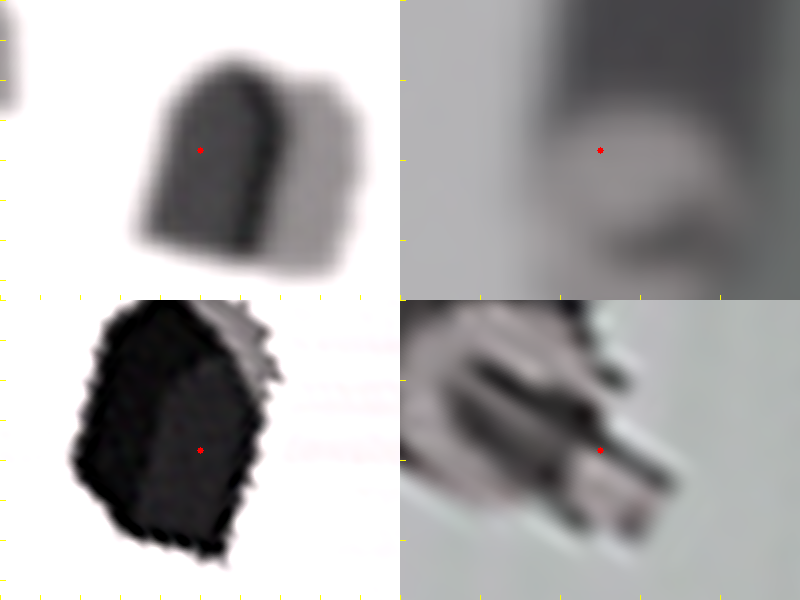

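Upper left (top camera): knob top face with nose up and slightly right (~-0.22 rad); lower left, the same from the scene camera. The right panels show the shaft tip too blurred to read the flat, so I'll look at native pixels and depth.

Run:
```python
from h import *
np.set_printoptions(linewidth=200,suppress=True)
rows=[]
for n,(x0,y0) in dict(top=(300,217),scene=(306,229)).items():
    f=load(n); I=f['pixels'][y0:y0+20,x0:x0+20]
    lo,hi=I.min(),I.max(); rows.append(cv2.resize(((I-lo)/(hi-lo)*255).astype(np.uint8),(400,400),interpolation=cv2.INTER_NEAREST))
    P=cloud(f); m=(abs(P[...,0]-.608)<.025)&(abs(P[...,1]-.064)<.025)&(P[...,2]>.1)&(P[...,2]<.13)
    for v,u in np.argwhere(m): print(n,u,v,(P[v,u]*1000).round(1),f['pixels'][v,u].mean().round(0))
    h=(abs(P[...,2]-.092)<.004)&(abs(P[...,0]-.605)<.03)&(abs(P[...,1]-.064)<.03)
    q=P[h]; print('housing',n,len(q),q.mean(0),q.min(0),q.max(0))
cv2.imwrite('pics/n3.png',np.hstack(rows)[:,:,::-1])
```

```text
top 307 226 [611.1  64.8 120.8] 117.0
top 307 227 [608.4  64.8 120.7] 120.0
top 308 227 [608.5  62.  120.1] 119.0
top 309 227 [608.5  59.3 120.2] 116.0
top 306 228 [605.9  67.5 118.2] 116.0
top 307 228 [605.4  64.7 122.4] 118.0
top 308 228 [605.6  62.  121.3] 116.0
top 309 228 [605.6  59.2 121.6] 109.0
top 310 228 [605.6  56.5 121.7] 98.0
top 311 228 [606.5  53.8 115.2] 92.0
top 307 229 [603.2  64.7 118.6] 107.0
top 308 229 [602.9  61.9 120.7] 101.0
top 309 229 [603.1  59.2 120. ] 92.0
top 310 229 [603.   56.5 121. ] 80.0
top 307 230 [601.7  64.7 108.4] 96.0
top 308 230 [600.3  61.9 119.5] 84.0
top 309 230 [600.6  59.2 117.9] 76.0
top 310 230 [601.7  56.4 109.3] 72.0
housing top 56 [0.60621796 0.05982174 0.09124117] [0.59533666 0.0479219  0.08916899] [0.61823856 0.07320283 0.0958512 ]
scene 314 234 [607.5  57.2 119.7] 76.0
scene 315 234 [604.8  57.6 118.1] 120.0
scene 316 234 [604.9  62.3 124.4] 96.0
scene 314 235 [608.6  58.9 118.4] 81.0
scene 315 235 [606.8  60.8 119.4] 133.0
scene 316 235 [605.9  63.9 122.7] 121.0
scene 317 235 [603.3  64.6 121.5] 124.0
scene 314 236 [609.8  60.7 
[... 335 characters left out ...]
315 238 [611.9  68.8 120.3] 75.0
scene 316 238 [609.5  69.6 119.4] 61.0
scene 317 238 [606.7  69.9 117.4] 39.0
scene 314 239 [609.8  60.7 102.8] 38.0
scene 315 239 [612.4  69.5 117. ] 70.0
scene 316 239 [609.7  69.9 115.3] 61.0
scene 317 239 [607.   70.4 113.7] 51.0
scene 315 240 [610.9  67.3 108. ] 83.0
scene 316 240 [609.7  69.9 110.6] 64.0
scene 317 240 [607.4  71.  110. ] 50.0
scene 315 241 [612.4  69.5 107.6] 88.0
scene 316 241 [609.6  69.8 105.6] 62.0
scene 317 241 [606.6  69.9 103.1] 48.0
scene 315 242 [612.1  69.1 101.9] 90.0
scene 316 242 [609.8  70.2 101.6] 51.0
housing scene 68 [0.60989907 0.0659809  0.09151636] [0.59485502 0.05016477 0.0881322 ] [0.62132945 0.07778296 0.0946256 ]
```

View pics/n3.png

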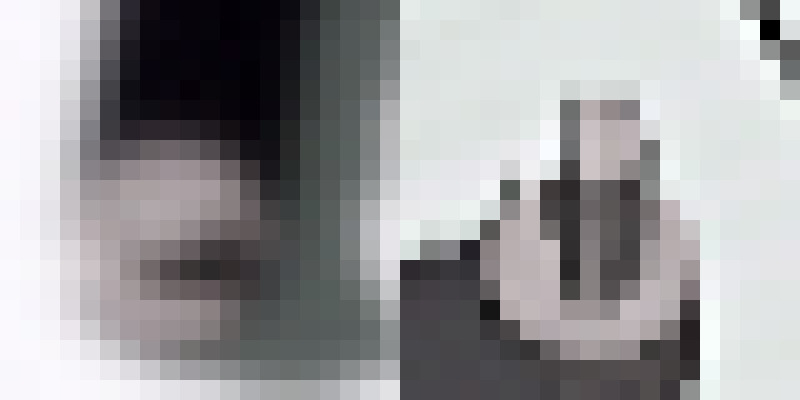

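Right panel (scene): the shaft shows lit columns 315–317 and one dark, deeper column at 314. So the flat looks to image-left, close to edge-on, at azimuth ≈ −0.45 rad. I'll compute the drawer geometry now.

```bash
cat > geo.py <<'E'
from h import *
def dark(f,guess,r,z,thr):
    u0,v0=np.round(proj(f,[*guess,z])[0]).astype(int); g=f['pixels'].mean(2)[v0-r:v0+r+1,u0-r:u0+r+1]
    w=np.clip(np.median(g)*thr-g,0,None); yy,xx=np.mgrid[v0-r:v0+r+1,u0-r:u0+r+1]
    return np.array([(w*xx).sum(),(w*yy).sum()])/w.sum()
def drawer(f):
    P=cloud(f); g=f['pixels'].mean(2)
    m=((abs(P[...,2]-.055)<.006)&(g>110)&(abs(P[...,0]-.56)<.15)&(abs(P[...,1]-.08)<.12)).astype(np.uint8)
    return P,m
E
python3 - <<'E'
from geo import *
for n,c in dict(top=[(440,190),(556,208),(672,226),(415,327),(657,364),(460,38),(699,68)],scene=[(182,120),(233,214),(290,316),(312,68),(428,270)]).items():
    f=load(n); off=np.array({'top':(195,205),'scene':(285,200)}[n])
    uv=(np.array(c)+.5)/5-.5+off
    print(n,onz(f,uv,.055).round(4)[:,:2].tolist())
    g=f['pixels'].mean(2); u,v=np.round(uv[1]).astype(int)
    b=g[v-3:v+4,u-3:u+4]; w=np.clip(90-b,0,None); yy,xx=np.mgrid[v-3:v+4,u-3:u+4]
    print('hole',onz(f,[(w*xx).sum()/w.sum(),(w*yy).sum()/w.sum()],.055))
f=load('scene'); print(f['pixels'].mean(2)[232:246,310:322].round())
E
```

```text
top [[0.5712, 0.1339], [0.5619, 0.0675], [0.5527, 0.0012], [0.4929, 0.1464], [0.4741, 0.0089], [0.6593, 0.1243], [0.644, -0.0133]]
hole [[0.56204915 0.06804137 0.055     ]]
scene [[0.5525, 0.0047], [0.5616, 0.0683], [0.5704, 0.1351], [0.4753, 0.0139], [0.4952, 0.1504]]
hole [[0.56177219 0.06847852 0.055     ]]
[[153. 154. 153. 154. 155. 155. 155. 154. 154. 154. 154. 155.]
 [152. 152. 152. 156. 143. 150. 145. 144. 158. 156. 155. 155.]
 [150. 151. 152. 159.  76. 120.  96.  89. 161. 156. 155. 154.]
 [150. 152. 156. 165.  81. 133. 121. 124. 148. 158. 155. 153.]
 [155. 157. 161. 169.  76. 136. 122. 125.  78. 161. 154. 152.]
 [159. 143. 162. 155.  48. 135. 121.  93.  87. 163. 156. 152.]
 [164.  62. 143.  44.  32.  75.  61.  39.  94. 157. 158. 156.]
 [146.  95. 128.  48.  38.  70.  61.  51.  77. 126. 156. 157.]
 [ 61. 120. 128.  75.  36.  83.  64.  50.  86. 118. 134. 157.]
 [ 91. 121. 124. 131.  35.  88.  62.  48. 107. 120. 122. 158.]
 [ 94. 123. 124. 128.  30.  90.  51.  50. 110. 121. 106. 162.]
 [ 65. 127. 125. 126.  49.  90.  56.  83. 126. 123.  84. 164.]
 [ 18. 118. 127. 125. 102. 103.  95. 130. 127. 119.  44. 166.]
 [ 41.  51. 113. 117. 121. 122. 122. 125. 115.  82.  27. 168.]]
```

Emit:
servo_tool --deltas '[[[100,0.02,0.05,0,-8],[60,0.02,0.05,0,-8],[0,0.02,0.05,0,-8],[0,0.02,0.05,0,-3],[0,0.02,0.05,0,0],[0,0.02,0.05,0,0],[0,0.02,0.05,0,0],[0,0.02,0.05,0,0]]]'

```text
time: 1.7
tool_pos: [0.3465, -0.2197, 0.224]
tool_rot: [0.0, 0.997, -0.075, 0.001]
contact_force: [0.9, -0.3, 0.5]
gripper_width: -0.006
grasp_force: 0.0
```

Emit:
servo_tool --deltas '[[[0,0.02,0.05,0,0],[0,0.02,0.05,0,0],[0,0.02,0.05,0,0],[0,0.02,0.05,0,0],[0,0.02,0.05,-0.02,0.7],[0,0.021,0.05,-0.04,0],[0,0,0,-0.04,0],[0,0,0,-0.042,0]]]'

```text
time: 2.5
tool_pos: [0.4545, 0.0462, 0.0944]
tool_rot: [0.0, 0.998, -0.067, 0.001]
contact_force: [-0.0, 0.0, -1.1]
gripper_width: 0.003
grasp_force: 0.0
```

Emit:
servo_tool --deltas '[[[0,0.008,-0.001,0,0],[0,0.003,-0.0004,0,0],[0,0.003,-0.0004,0,0],[0,0.003,-0.0004,0,0],[0,0.003,-0.0005,0,0],[0,0,0,0,0],[0,0,0,0,0],[0,0,0,0,0]]]'

```text
time: 3.3
tool_pos: [0.4734, 0.0421, 0.0947]
tool_rot: [0.0, 0.998, -0.069, 0.0]
contact_force: [-0.2, 0.0, -0.1]
gripper_width: 0.002
grasp_force: 0.0
```

Emit:
servo_tool --deltas '[[[0,-0.006,0.02,0,0],[0,0,0.019,-0.013,0],[0,0,0,0,0],[0,0.006,-0.001,0,0],[0,0.006,-0.001,0,0],[0,0.006,-0.001,0,0],[0,0,0,0,0],[0,0,0,0,0]]]'

```text
time: 4.1
tool_pos: [0.4862, 0.0776, 0.0818]
tool_rot: [0.0, 0.998, -0.069, 0.001]
contact_force: [0.9, 0.2, 0.9]
gripper_width: 0.001
grasp_force: 0.0
```

Emit:
servo_tool --deltas '[[[0,0.006,-0.001,0,0],[0,0.006,-0.001,0,0],[0,0.006,-0.001,0,0],[0,0.006,-0.001,0,0],[0,0.004,0,0,0],[0,0,0,0,0],[0,0,0,0,0],[0,0,0,0,0]]]'

```text
time: 4.9
tool_pos: [0.5141, 0.0739, 0.0818]
tool_rot: [0.0, 0.998, -0.069, 0.001]
contact_force: [0.1, -0.7, -0.6]
gripper_width: 0.001
grasp_force: 0.0
```

Run:
```python
from h import *
rows=[]
for n in('top','scene'):
    f=avg(n,2); x0,y0={'top':(270,210),'scene':(295,205)}[n]
    rows.append(cv2.resize(f['pixels'][y0:y0+75,x0:x0+66].astype(np.uint8),None,fx=6,fy=6,interpolation=cv2.INTER_CUBIC))
cv2.imwrite('pics/d4.png',np.hstack(rows)[:,:,::-1])
```

```text
(no output)
```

View pics/d4.png

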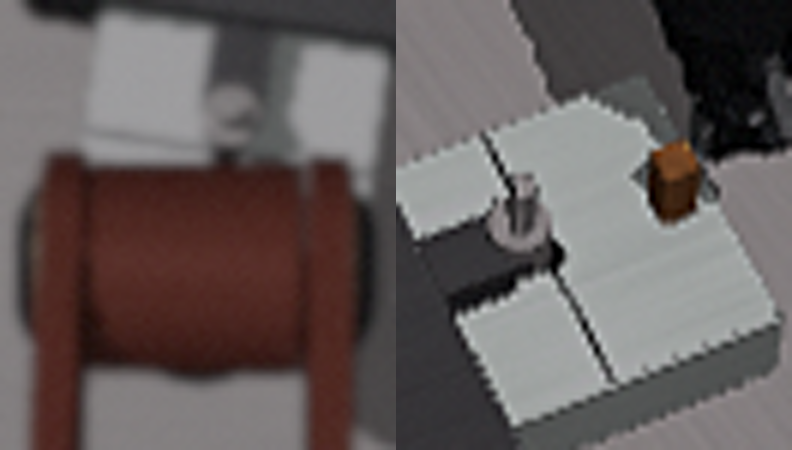

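The scene view (right) shows the scribed line running from crop (490,135) to (612,380), just short of the pin. The finger is against the post at (674,180).

Run:
```python
from h import *
f=load('scene'); uv=(np.array([(490-396,135),(612-396,380)])+.5)/6-.5+np.array([295,205])
p=onz(f,uv,.055)[:,:2]; a=np.array([np.cos(.1385),-np.sin(.1385)])
print(p, p@a, 'axis',np.array([.607,.062])@a,'hole0',np.array([.5618,.0682])@a)
m=(f['pixels'][...,0]>f['pixels'][...,2]*1.8)&(f['pixels'][...,0]>70); P=cloud(f)
m&=(P[...,2]>.089)&(P[...,2]<.1)&(P[...,0]>.45)&(P[...,0]<.6)&(abs(P[...,1]-.07)<.06)
print(P[m].mean(0), P[m].mean(0)[:2]@a, 'post0',np.array([.5037,.0791])@a)
```

```text
[[ 0.58248647 -0.00120283]
 [ 0.60452459  0.13115382]] [0.57707475 0.58062899] axis 0.5926279141439893 hole0 0.5470047831158572
[0.53577433 0.07402429 0.09414759] 0.5204242388008019 post0 0.48795630906799486
```

Emit:
servo_tool --deltas '[[[0,0.005,-0.001,0,0],[0,0.005,-0.0008,0,0],[0,0.003,0,0,0],[0,0,0,0,0],[0,0,0,0,0],[0,-0.02,0.003,0,0],[0,0,0.02,0.04,0],[60,-0.02,0.04,0.02,0]]]'

```text
time: 5.9
tool_pos: [0.4887, 0.1344, 0.1439]
tool_rot: [0.0, 0.997, -0.071, 0.003]
contact_force: [1.5, 1.0, 1.8]
gripper_width: 0.158
grasp_force: 0.0
```

Emit:
servo_tool --deltas '[[[60,0,0.045,0,-2],[60,0,0.045,0,-2],[60,0,0.03,0,0],[60,0,0,0,0],[60,0,0,0,0],[60,0,0,0,0],[60,0,0,0,0],[60,0,0,0,0]]]'

```text
time: 6.7
tool_pos: [0.4868, 0.2544, 0.1416]
tool_rot: [0.0, 0.995, -0.104, 0.0]
contact_force: [0.2, 0.8, -0.3]
gripper_width: 0.602
grasp_force: 0.0
```

Run:
```python
from h import *
rows=[]
for n in('top','scene'):
    f=avg(n,6); x0,y0={'top':(270,210),'scene':(295,205)}[n]
    rows.append(cv2.resize(f['pixels'][y0:y0+75,x0:x0+66].astype(np.uint8),None,fx=6,fy=6,interpolation=cv2.INTER_CUBIC))
    a=np.array([np.cos(.1385),-np.sin(.1385)])
    P=cloud(f); g=f['pixels']; m=(g[...,0]>g[...,2]*1.6)&(g[...,0]>70)
    m&=(P[...,2]>.089)&(P[...,2]<.1)&(P[...,0]>.45)&(P[...,0]<.6)&(abs(P[...,1]-.07)<.06)
    print(n,P[m].mean(0), P[m].mean(0)[:2]@a, {'scene':.48796,'top':np.array([.501,.0755])@a}[n]); 
cv2.imwrite('pics/d5.png',np.hstack(rows)[:,:,::-1])
```

```text
top [0.54644779 0.06945989 0.09462063] 0.5316256469828236 0.48577917121979425
scene [0.54893194 0.0723427  0.09419255] 0.5336880103015891 0.48796
```

View pics/d5.png

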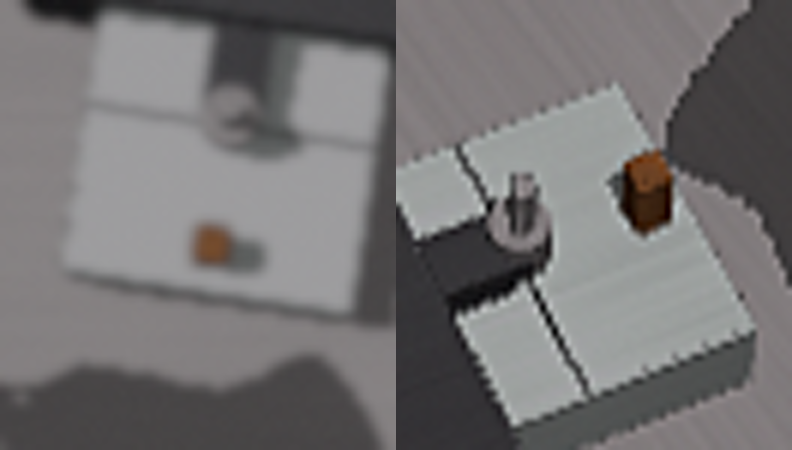

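The line now passes under the housing centre: the post moved 45.8 mm and sits 60–61 mm from the housing axis in both cameras. Next is the knob.

Emit:
servo_tool --deltas '[[[60,-0.016,0.0175,0,0],[60,0,0,-0.04,0],[60,0,0,-0.04,0],[60,0,0,-0.02,0],[60,0,0,-0.0165,0],[60,0,0,0,0],[0,0,0,0,0],[0,0,0,0,0]]]'

```text
time: 8.1
tool_pos: [0.4717, 0.2733, 0.0268]
tool_rot: [-0.001, 0.995, -0.103, 0.001]
contact_force: [-1.8, -1.3, 1.9]
gripper_width: 0.281
grasp_force: 61.8
```

Emit:
servo_tool --deltas '[[[0,0,0,0,0],[0,0,0,0,0],[0,0,0,0,0],[0,0,0,0,0],[0,0,0,0.01,0],[0,0,0,0.01,0],[0,0,0,0.01,0],[0,0,0,0,0]]]'

```text
time: 8.9
tool_pos: [0.4718, 0.2734, 0.0574]
tool_rot: [-0.001, 0.995, -0.103, 0.002]
contact_force: [0.6, 0.6, 0.1]
gripper_width: 0.283
grasp_force: 59.9
```

Run:
```python
from h import *
f=avg('scene',4); u,v=proj(f,[.49,.27,.05])[0].astype(int); x0,y0=u-40,v-30
print(x0,y0,[ (n,proj(f,[.4718+.9788*r,.2734-.2045*r,z])[0].round(1)) for n,r,z in(('noseTop',.032,.0756),('noseBot',.032,.0306))])
cv2.imwrite('pics/k6.png',cv2.resize(np.clip(f['pixels'][y0:y0+60,x0:x0+80]*1.6,0,255).astype(np.uint8),None,fx=10,fy=10,interpolation=cv2.INTER_CUBIC)[:,:,::-1])
```

```text
359 258 [('noseTop', array([395.6, 285.4])), ('noseBot', array([393.5, 293.6]))]
```

View pics/k6.png

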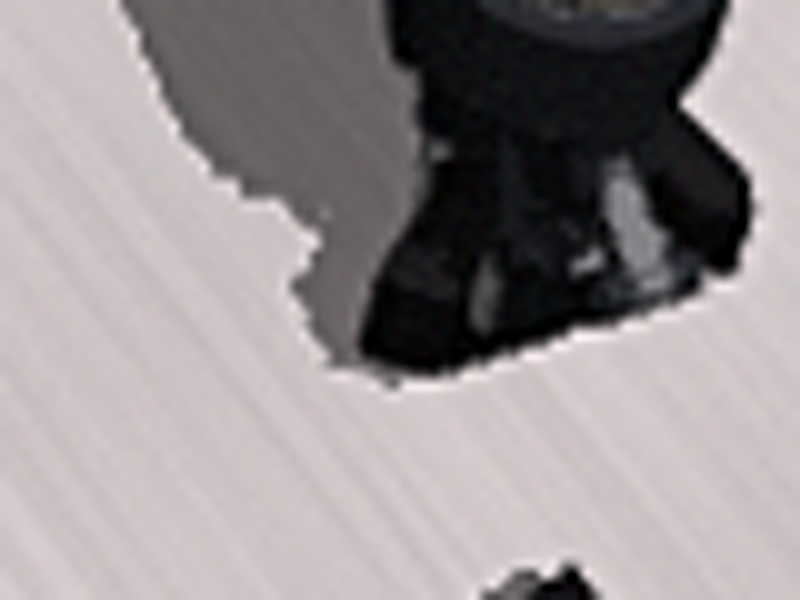

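The nose's lower edge shows at crop (362,355), about 1.3 px short of the TCP-based prediction. I'll recheck the bore offset numerically from the earlier top-face panels.

Run:
```python
from h import *
I=cv2.imread('pics/o2.png').mean(2)
for n,r0,lo,hi in(('top',0,52,130),('scene',300,28,90)):
    p=I[r0:r0+300,:400]
    print(n); print(p[40:300:20,120:300:10].astype(int))
    m=((p>lo)&(p<hi)).astype(np.uint8); m=cv2.morphologyEx(m,cv2.MORPH_OPEN,np.ones((9,9)))
    k,l,s,c=cv2.connectedComponentsWithStats(m); i=l[170,200] or 1+s[1:,4].argmax()
    yy,xx=np.nonzero(l==i); x=.475+(150-yy)*.00025; y=.272+(200-xx)*.00025
    for az in(-.2,-.25):
        a=np.array([np.cos(az),np.sin(az)]);b=np.array([-a[1],a[0]])
        q=np.c_[x,y]-[.4717,.2733]; print(az,'along',np.percentile(q@a*1e3,[.3,99.7]).round(1),'across',np.percentile(q@b*1e3,[1,99]).round(1),'n',len(x), 'area mm2',len(x)/16, 'cent',(q.mean(0)@a*1e3).round(1))
```

```text
top
[[255 255 255 255 255 255 255 255 255 255 255 255 255 255 255 255 255 255]
 [255 255 255 255 255 255 255 255 243 225 198 180 182 198 219 236 250 255]
 [255 255 255 255 255 255 234 196 149 113  90  75  66  70  93 130 170 193]
 [255 255 255 255 243 203 155 110  83  73  71  69  61  47  42  63  97 126]
 [255 255 255 253 209 151 103  79  72  70  69  69  66  60  44  41  66 102]
 [255 255 255 239 187 129  87  75  74  72  72  71  65  58  42  41  64 100]
 [255 255 254 214 159 108  80  72  70  70  70  68  62  52  38  44  78 117]
 [255 255 236 185 126  87  72  70  71  71  70  66  59  43  38  64 103 130]
 [255 250 206 149 100  78  71  71  72  73  72  66  54  40  50  86 121 140]
 [255 232 186 128  84  75  73  71  71  71  68  63  47  43  64  99 128 142]
 [255 240 207 172 146 123 105  93  87  78  70  58  42  48  82 118 137 144]
 [255 255 255 255 255 245 229 215 200 186 167 148 138 136 145 151 154 154]
 [255 255 255 255 255 255 255 255 255 255 255 255 255 255 253 242 232 226]]
-0.2 along [-20.8  25.1] across [-23.8   7.4] n 18288 area mm2 1143.0 cent 0.5
-0.25 along [-20.3  25.4] across [-23.8  
[... 477 characters left out ...]
 225 255 255 253]
 [  9  12   5  24  40  34  31  31  35  33  33  24  19  45 213 255 255 252]
 [ 12   9  22  29  34  33  33  32  34  35  32   3  20 136 255 255 255 255]
 [  3   7  26  36  32  34  35  34  33  31  23  23 102 255 255 255 255 255]
 [  0   0  30  30  31  36  33  32  35  30   0  76 255 255 255 255 255 255]
 [248 226 109 110  15  27   0  12   6  14  27 192 255 255 255 255 255 255]
 [255 255 255 255 255 255 255 254 153 160 158 255 255 255 255 255 255 255]
 [255 255 255 255 255 255 255 255 255 255 255 255 255 255 255 255 255 255]]
-0.2 along [-16.5  25.9] across [-8.1 10.9] n 11434 area mm2 714.625 cent 2.7
-0.25 along [-16.8  25.8] across [-7.8 10.7] n 11434 area mm2 714.625 cent 2.6
```

Emit:
servo_tool --deltas '[[[0,0,0,0.04,0],[0,0,0,0.04,0],[0,0.01,-0.02,0.038,-3],[0,0.025,-0.038,0,-4],[0,0.025,-0.038,0,-4.1],[0,0.025,-0.038,0,0],[0,0.025,-0.038,0,0],[0,0.022,-0.034,0,0]]]'

```text
time: 9.9
tool_pos: [0.603, 0.0648, 0.1723]
tool_rot: [0.0, 0.98, -0.199, -0.001]
contact_force: [0.2, 0.2, 0.2]
gripper_width: 0.281
grasp_force: 59.9
```

Emit:
servo_tool --deltas '[[[0,0.005,-0.006,0,0],[0,0,0,0,0],[0,0,0,0,0],[0,0,0,0,0],[0,0,0,0,0],[0,0,0,0,0],[0,0,0,0,0],[0,0,0,0,0]]]'

```text
time: 10.7
tool_pos: [0.6074, 0.0611, 0.1732]
tool_rot: [-0.0, 0.98, -0.199, 0.0]
contact_force: [-0.7, -0.6, -1.0]
gripper_width: 0.282
grasp_force: 59.9
```

Run:
```python
from h import *
f=avg('scene',4); u,v=proj(f,[.607,.062,.125])[0].astype(int); x0,y0=u-40,v-30
print(x0,y0)
T=np.array([.6074,.0611]); a=np.array([np.cos(.4),-np.sin(.4)])
for n,r,z in(('nT',.0303,.191),('nB',.0303,.146),('axisB',-.0017,.146)): print(n,(proj(f,[*(T+r*a),z])[0]-[x0,y0])*10)
print('shaft',(proj(f,[.607,.062,.122])[0]-[x0,y0])*10,(proj(f,[.607,.062,.092])[0]-[x0,y0])*10)
cv2.imwrite('pics/s7.png',cv2.resize(np.clip(f['pixels'][y0:y0+60,x0:x0+80]*1.6,0,255).astype(np.uint8),None,fx=10,fy=10,interpolation=cv2.INTER_CUBIC)[:,:,::-1])
```

```text
275 204
nT [273.69574845 169.61518455]
nB [277.00456198 271.11155933]
axisB [405.56595863 253.21908783]
shaft [402.04076494 308.13191917] [401.99303524 371.25943905]
```

View pics/s7.png

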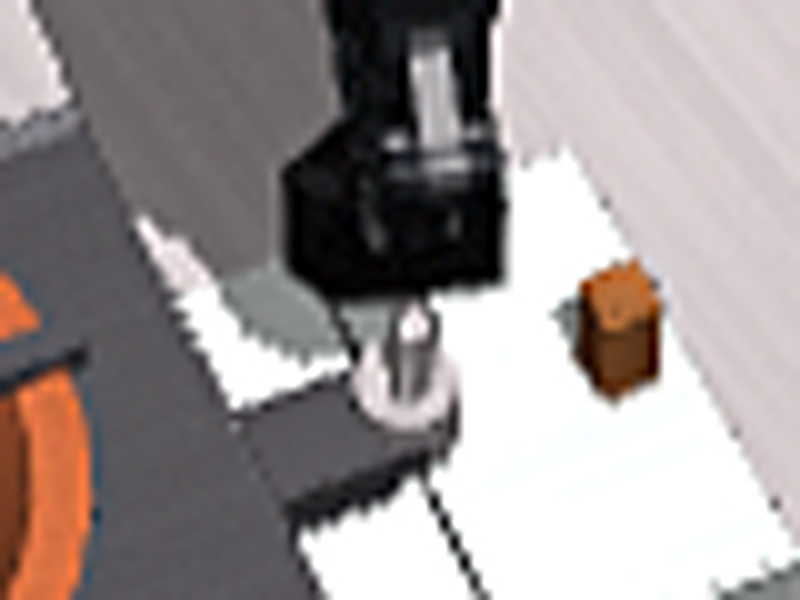

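The nose edge is at crop x≈282 (predicted 280) and the housing centre at x≈407 (predicted 406), so alignment is good. Descending.

Emit:
servo_tool --deltas '[[[0,0.001,0.0003,-0.01,0],[0,0,0,-0.012,0],[0,0,0,-0.002,0],[0,0,0,-0.002,0],[0,0,0,-0.002,0],[0,0,0,-0.001,0],[0,0,0,0,0],[0,0,0,0,0]]]'

```text
time: 11.7
tool_pos: [0.6085, 0.061, 0.145]
tool_rot: [0.0, 0.98, -0.199, 0.0]
contact_force: [-2.5, -0.7, 4.9]
gripper_width: 0.285
grasp_force: 60.6
```

Emit:
servo_tool --deltas '[[[0,-0.0008,0,0,0],[0,-0.0007,-0.0003,0,0],[0,0,0,0,0],[0,0,0,-0.001,0],[0,0,0,-0.001,0],[0,0,0,-0.001,0],[0,0,0,0,0],[0,0,0,0,0]]]'

```text
time: 12.5
tool_pos: [0.6081, 0.0609, 0.1428]
tool_rot: [-0.0, 0.98, -0.199, 0.001]
contact_force: [0.0, -0.4, 7.2]
gripper_width: 0.279
grasp_force: 60.8
```

Emit:
servo_tool --deltas '[[[0,0,0.0005,0.001,0],[0,0,0.0005,0,0],[0,0,0.0005,0,0],[0,0,0.0005,0,0],[0,0,0,0,0],[0,0,0,0,0],[0,0,0,0,0],[0,0,0,0,0]]]'

```text
time: 13.3
tool_pos: [0.608, 0.0615, 0.1435]
tool_rot: [0.001, 0.98, -0.199, 0.001]
contact_force: [-1.1, -4.2, 6.5]
gripper_width: 0.279
grasp_force: 60.8
```

Emit:
servo_tool --deltas '[[[0,0,0,0,2],[0,0,0,0,2],[0,0,0,0,2],[0,0,0,0,2],[0,0,0,0,0],[0,0,0,0,0],[0,0,0,0,0],[0,0,0,0,0]]]'

```text
time: 14.1
tool_pos: [0.6083, 0.0617, 0.1437]
tool_rot: [0.001, 0.991, -0.13, 0.002]
contact_force: [-0.1, -3.0, 6.8]
gripper_width: 0.284
grasp_force: 60.8
```

Emit:
servo_tool --deltas '[[[0,0,0,0.006,-4],[0,0,0,0.004,-4],[0,0,0,0,0],[0,0,0,0,0],[0,0,0,0,0],[0,0,0,0,0],[0,0,0,0,0],[0,0,0,0,0]]]'

```text
time: 14.9
tool_pos: [0.6069, 0.0628, 0.1519]
tool_rot: [0.0, 0.98, -0.199, -0.0]
contact_force: [-1.1, -0.9, -0.1]
gripper_width: 0.284
grasp_force: 59.9
```

Emit:
servo_tool --deltas '[[[0,0,0,-0.003,0],[0,0,0,-0.002,0],[0,0,0,-0.002,0],[0,0,0,-0.001,0],[0,0,0,-0.001,0],[0,0,0,0,0],[0,0,0,0,0],[0,0,0,0,0]]]'

```text
time: 15.7
tool_pos: [0.6075, 0.0628, 0.1444]
tool_rot: [-0.0, 0.98, -0.199, 0.001]
contact_force: [-3.2, -0.0, 5.0]
gripper_width: 0.282
grasp_force: 60.7
```

Emit:
servo_tool --deltas '[[[0,0,0,0.005,0],[0,-0.002,0,0,0],[0,0,0,-0.003,0],[0,0,0,-0.002,0],[0,0,0,0,0],[0,0,0,0,0],[0,0,0,0,0],[0,0,0,0,0]]]'

```text
time: 16.5
tool_pos: [0.6054, 0.0628, 0.144]
tool_rot: [-0.0, 0.98, -0.199, 0.001]
contact_force: [0.0, 0.2, 7.4]
gripper_width: 0.281
grasp_force: 60.7
```

Emit:
servo_tool --deltas '[[[0,0,0,0.005,0],[0,0,-0.0015,0,0],[0,0,0,-0.003,0],[0,0,0,-0.002,0],[0,0,0,0,0],[0,0,0,0,0],[0,0,0,0,0],[0,0,0,0,0]]]'

```text
time: 17.3
tool_pos: [0.6053, 0.0615, 0.1437]
tool_rot: [-0.0, 0.98, -0.199, 0.0]
contact_force: [-1.4, 0.6, 6.9]
gripper_width: 0.285
grasp_force: 60.7
```

Emit:
servo_tool --deltas '[[[0,0,0,0.005,0],[0,0.0045,0.0006,0,0],[0,0,0,-0.003,0],[0,0,0,-0.002,0],[0,0,0,0,0],[0,0,0,0,0],[0,0,0,0,0],[0,0,0,0,0]]]'

```text
time: 18.1
tool_pos: [0.6094, 0.0616, 0.1425]
tool_rot: [0.0, 0.98, -0.199, -0.0]
contact_force: [3.7, -1.3, -3.8]
gripper_width: 0.286
grasp_force: 59.6
```

Emit:
servo_tool --deltas '[[[0,0,0,0.005,0],[0,0,0.0015,0,0],[0,0,0,-0.003,0],[0,0,0,-0.002,0],[0,0,0,0,0],[0,0,0,0,0],[0,0,0,0,0],[0,0,0,0,0]]]'

```text
time: 18.9
tool_pos: [0.6094, 0.0638, 0.1443]
tool_rot: [-0.0, 0.98, -0.199, -0.0]
contact_force: [-0.9, 0.0, 5.2]
gripper_width: 0.286
grasp_force: 60.7
```

The knob went in freely at (0.6095, 0.0618). Going back there and pushing on.

Emit:
servo_tool --deltas '[[[0,0,0,0.006,0],[0,0,-0.0017,0,0],[0,0,0,-0.003,0],[0,0,0,-0.003,0],[0,0,0,-0.002,0],[0,0,0,-0.002,0],[0,0,0,0,0],[0,0,0,0,0]]]'

```text
time: 19.7
tool_pos: [0.6096, 0.0615, 0.1388]
tool_rot: [0.0, 0.98, -0.199, 0.0]
contact_force: [3.9, -0.8, -1.3]
gripper_width: 0.285
grasp_force: 59.9
```

Emit:
servo_tool --deltas '[[[0,0.0005,0,-0.002,0],[0,0.0005,0,-0.002,0],[0,0,0,-0.002,0],[0,0,0,-0.002,0],[0,0,0,-0.002,0],[0,0,0,-0.001,0],[0,0,0,0,0],[0,0,0,0,0]]]'

```text
time: 20.5
tool_pos: [0.6102, 0.0617, 0.1277]
tool_rot: [0.0, 0.98, -0.199, -0.0]
contact_force: [1.3, -1.6, -0.5]
gripper_width: 0.278
grasp_force: 59.8
```

Emit:
servo_tool --deltas '[[[0,0,0,-0.001,0],[0,0,0,-0.001,0],[0,0,0,-0.001,0],[0,0,0,-0.001,0],[0,0,0,-0.001,0],[0,0,0,-0.001,0],[0,0,0,0,0],[0,0,0,0,0]]]'

```text
time: 21.3
tool_pos: [0.6106, 0.0617, 0.1228]
tool_rot: [-0.0, 0.98, -0.199, 0.0]
contact_force: [-1.7, -0.2, 5.8]
gripper_width: 0.281
grasp_force: 60.6
```

Emit:
servo_tool --deltas '[[[0,0,0,-0.001,0],[0,0,0,-0.001,0],[0,0,0,-0.001,0],[0,0,0,-0.001,0],[0,0,0,0,0],[0,0,0,0,0],[0,0,0,0,0],[0,0,0,0,0]]]'

```text
time: 22.1
tool_pos: [0.6107, 0.0617, 0.1196]
tool_rot: [-0.0, 0.98, -0.199, 0.0]
contact_force: [-3.4, -0.6, 8.9]
gripper_width: 0.282
grasp_force: 61.0
```

Emit:
servo_tool --deltas '[[[0,-0.0005,0,-0.001,0],[0,0,0,-0.001,0],[0,0,0,-0.001,0],[0,0,0,-0.001,0],[0,0,0,0,0],[0,0,0,0,0],[0,0,0,0,0],[0,0,0,0,0]]]'

```text
time: 22.9
tool_pos: [0.611, 0.0617, 0.1186]
tool_rot: [-0.0, 0.98, -0.199, 0.001]
contact_force: [-7.5, -0.6, 19.8]
gripper_width: 0.284
grasp_force: 62.2
```

Emit:
servo_tool --deltas '[[[0,-0.0005,0,0,0],[0,-0.0005,0,0,0],[0,0,0,0,0],[0,0,0,0,0],[0,0,0,0,0],[0,0,0,0,0],[0,0,0,0,0],[0,0,0,0,0]]]'

```text
time: 23.7
tool_pos: [0.6109, 0.0617, 0.1187]
tool_rot: [-0.0, 0.98, -0.199, 0.002]
contact_force: [-5.6, -1.1, 17.2]
gripper_width: 0.276
grasp_force: 62.0
```

Run:
```python
from h import *
f=avg('scene',4); a=np.array([np.cos(.1385),-np.sin(.1385)])
P=cloud(f); g=f['pixels']; m=(g[...,0]>g[...,2]*1.6)&(g[...,0]>70)
m&=(P[...,2]>.089)&(P[...,2]<.1)&(P[...,0]>.45)&(P[...,0]<.6)&(abs(P[...,1]-.07)<.06)
print(m.sum(),P[m].mean(0)[:2]@a,'before .5337')
u,v=proj(f,[.611,.062,.115])[0].astype(int); x0,y0=u-40,v-30
cv2.imwrite('pics/f8.png',cv2.resize(np.clip(g[y0:y0+60,x0:x0+80]*1.6,0,255).astype(np.uint8),None,fx=10,fy=10,interpolation=cv2.INTER_CUBIC)[:,:,::-1])
s=manip.state(); print(s['tool_pos'],s['contact_force'],s['time'])
```

```text
34 0.5335484034859284 before .5337
[0.61080408 0.06164041 0.11863981] [-4.89914893 -0.28664066 17.71402598] 23.9
```

View pics/f8.png

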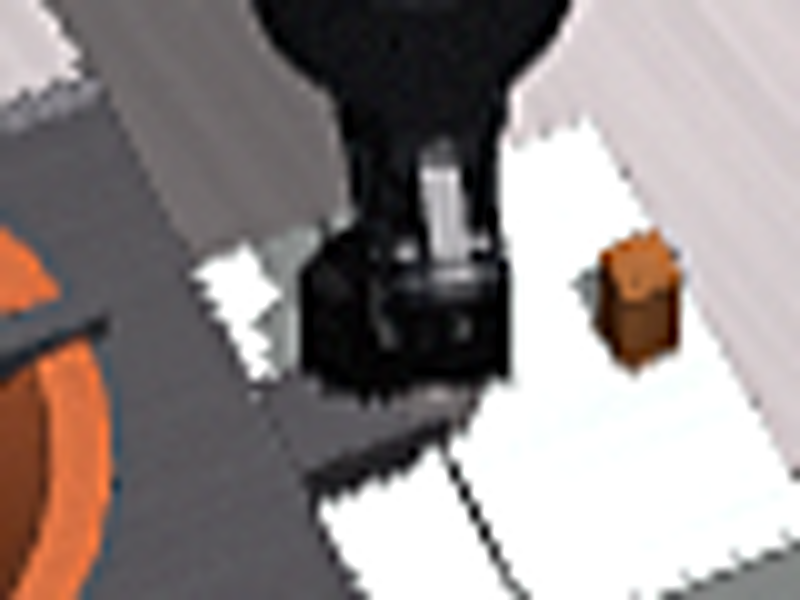

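The knob sits down on the housing (lower edge at crop y≈385), nose towards the jiko, and the drawer line has not moved. Handing in.

```bash
python3 -c "
from plant import manip; print(manip.job_done())"
```

```text
the job is handed in; nothing more can be done
None
```

I've handed in the job with the drawer hole under the pin to within about 1–2 mm by camera, and the knob still gripped and pressed down until it stopped (about 17 N down, roughly 8 mm of travel); the hand-in gave no verdict, and I didn't re-measure the bystanders.

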